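# Trip the hidden lid latch of the tool case

## Task

The steel tool case is latched shut with the drill chuck key inside: take the long screwdriver that lies with its tip towards the case, put its shank through the access hole that has the hidden release pad behind it and press the pad in until the lid springs open by itself. You have to find by feel which of the three holes that is: the pad gives like a spring, the plate beside it is solid, and you must not force the screwdriver against it. Then draw the screwdriver out and lay it down on the bench clear of the case, leaving the other things where they are.

Things in the scene. Friction and masses are not known exactly. Their poses are not given: they have to be found in the camera images.
- case: grey sheet-steel case fixed to the bench, 140 (x) x 192 (y) x 103 mm high with lid. Origin: centre of its underside, on the bench; z up. Its x axis points from the face with the three holes into the case; that face is the plane x = -70 mm (wall 3 mm). Pressing the screwdriver against any part of it with more than 45 N counts as damage.
- hole_a (a point): centre of the mouth of a round 16 mm access hole in the face of the case, 53 mm above the bench, at y = -22 mm of the case
- hole_b (a point): centre of the mouth of the middle access hole, 16 mm, 53 mm above the bench, at y = 0 of the case. The pad starts to give at about 3 N, frees the lid after about 6 mm (7 N) and ends on a stop after 12 mm (10 N); it springs back when let go. The plate beside it does not give at all.
- hole_c (a point): centre of the mouth of the third access hole, 16 mm, 53 mm above the bench, at y = +22 mm of the case
- case_lid (a joint): lid of the case, hinged along the top edge opposite the holes; angle in rad, 0 = shut (play of about 0.01), 1.2 = fully open. A spring throws it open within a second when the latch is tripped and holds it there; it cannot be lifted while latched.
- plate_plane (a point): point 52 mm in from the face, straight behind the middle hole: here stand, flush and alike, a solid plate and, in a gap of it, the sprung pad, 35 mm wide; both reach 23 mm above and below the hole centres, unseen from outside. The gap's place along the case's y differs each time but it is fully behind at least one hole (at least 4 mm to spare on either side of a 6 mm rod centred there).
- lid_edge (a point): middle of the lid's free edge, above the face with the holes
- long_screwdriver: loose long-shanked screwdriver, 203 mm overall, 80 to 130 g, lying nearest the case, tip towards it (not the bigger fixed one farther back by the vice). y axis: from tip (-95 mm) to butt (102 mm). Shank round, 6 mm thick, bare from y = -95 to 5 mm; handle from y = 6 to 102 mm, 24 mm wide up to y = 30 mm, 30 mm wide and high beyond, its axis about 16 mm up. Origin: on the bench under it; z up.
- tip (a point): tip of the long screwdriver, on the shank's axis. As the tool lies, the shank slopes: its axis is 4 mm above the bench at the tip and 12 mm at the handle (0.08 rad).
- short_screwdriver: bystander: loose screwdriver 154 mm long with a short shank of only 50 mm, too short to reach the pad. Origin under its middle.
- tape: bystander: loose roll of wide tape, 96 mm across, 48 mm high, lying flat. Origin: centre of its underside.

How it is judged:
On the way:
1. the lid comes free while the tip of the long screwdriver is inside the case, at the pad (value of joint case_lid above 0.06 rad and x of tip in the frame of case between -0.04 and 0.01 m and z of tip in the frame of case below 0.085 m).
At the end, for the whole second after the job is handed in: the lid stands open by more than 1.0 rad, and the long screwdriver lies at rest flat on the bench (its tip and its origin less than 45 mm above the bench), not touching the case (value of joint case_lid above 1 rad and height (world z) of each of long_screwdriver, tip below 0.045 m and height (world z) of tip above -0.01 m and linear speed of long_screwdriver below 0.02 m/s and contact force between long_screwdriver and case below 0.1 N).
It fails at once if the screwdriver is forced: pressed against the case with more than 45 N (contact force between long_screwdriver and case above 45 N).
It fails at once if another loose thing is moved by more than 30 mm (distance of any of short_screwdriver, tape from where it was at the start of the episode above 0.03 m).
It also fails if it takes over 69 s, if anything falls off the work surface, if the arm or the gripper's body presses on something with over 40 N, if the wrist force passes 120 N, or if a joint passes its speed limit or range.

## Robot

A 6-joint arm with a two-finger parallel gripper is mounted at the origin on a cart in front of the work surface, level with it; the furniture and walls round the work are solid. World frame = base frame: x ahead of the robot, y to its left, z up, the work surface at z = 0. Lengths are in m, angles in rad, forces in N, time in s.
With the tool pointing down it reaches from about 0.35 to 0.875 m from the base axis. Payload 15.5 kg.
Tool frame: the origin (TCP) lies on the centre line of the jaws, within the pads' length; the fingertips stand arm.tip_reach ahead of it and the grasp point (between the pads) is the TCP (arm.tip_reach is the distance from the TCP to the fingertips, in m); z points along the fingers, y is the line along which they close (so a half turn about z gives the same grasp; the last joint's range is limited). The gripper opens to 85 mm and grips with 20 to 120 N. Pads are 22 mm wide; open, the fingers measure 114 mm over their backs; the gripper's body (76 mm by 85 mm) begins 54 mm behind the grasp point. The pads swing forward as they close: fully open they stand 13 mm farther back than shut.
Start: joints at [-1.321, 0.494, 1.345, -0, 1.302, -0.096], TCP at [0.211, -0.588, 0.226] pointing down, gripper open.
Joint ranges: [-2.91, 2.91], [-0.82, 2.16], [0.22, 2.67], [-1.22, 4.37], [0.12, 2.79], [-3.08, 3.08]. Speed limits (rad/s): [1.89, 1.89, 2.57, 3.01, 3.01, 3.01].

## Interface

Orientations are given as [roll, pitch, yaw] about the fixed x, y, z axes, in that order (R = Rz(yaw) Ry(pitch) Rx(roll)).
In Python, from cell import telemetry, vision, arm gives the robot as it stands.
- The arm moves only by the tool arm_command, never from a script. Its argument "increments" is a list of rows, each an object with "linear": the shift along the world's x, y, z in mm, a list of three; "dr": the turn, a rotation vector about the world's x, y, z in degrees, a list of three; "jaw": the gripper's target within -1 to 1 (shut at 1, half-way at 0, fully open at -1). A call has 1 to 12 rows; each row is the pose to reach, as a shift and turn from the pose commanded when the call began; what a row does not reach only later rows make up. A row lasts 1/12 s, in which the tool goes at most 41.7 mm and 7.16 degrees, less where a joint would pass 70% of its speed; a pose out of reach is approached as far as the arm can. A call with a gripper value outside its range is refused whole. The fingers move at their own pace and stop on an object; "squeeze" is the grip in N (left out, the last holds). Time passes only in rows, so rows that repeat a pose let the fingers close. It gives the time, the measured TCP pose, the force, the opening and the grip force at its end, in the units of the state.
- telemetry.sense(): the state, without advancing time (a new reading comes with each control period).
- vision.capture(name): name is "scene" or "top"; returns the picture (480x640x3 uint8, red, green, blue); there is no depth.
- vision.get_calibration(name): a dict with "fx", "fy", "cx", "cy" (pixels), "k1" (the pictures are not rectified: a ray, as slopes to the right and down, at radius r is drawn at 1 + k1 r^2 times it, then the intrinsics apply), "rvec" (rotation vector, rad) and "tvec" (3), from world to camera coordinates, as OpenCV has them. Camera axes: x right, y down, z forward; pixel columns grow to the right and rows downward; lengths in m; the calibration is good to about 2 mm. A picture is of the moment at which its call begins. get_calibration takes no time and is no camera call.
- arm.hand_in(): hands the job in; it is judged then, once.
The state is a dict: "clock": time; "q": joint angles; "joint_velocities": joint speeds; "tau": joint torques, N m; "tcp_pos": TCP position; "orientation": TCP orientation; "wrist_force": force on the tool from outside, world axes, zero at the start; "torque": the same for the moment, N m; "opening": finger opening in m; "grasp_force": force on a finger pad.
Only numpy, scipy, OpenCV 4.12 (cv2) and the standard library are available. Lean on these libraries where they do the work, as an engineer would, in place of code of your own. Each camera call takes 0.05 s, during which the arm holds its last target. There are 200 camera calls.

## Working session

There is one attempt and no reset: what is moved stays moved. The work goes in short steps, Python scripts to look and compute and a tool call to move; the robot and the scene stay as the last step left them, time stands still between calls to the robot, and variables do not carry over. Pictures are saved under pics/ and viewed, at most 10 in all, crops included, and the job is handed in when it is done.

Besides the shell and the picture viewer there is one more tool, called after "Request:" by a JSON object that holds its "method" and its "body". arm_command: Moves the arm, as the interface text tells. Its arguments: {"type":"object","properties":{"increments":{"type":"array"},"squeeze":{"type":"number"}},"required":["increments"]}

```bash
ls; mkdir -p pics
python3 - <<'E'
from cell import telemetry, vision, arm
import cv2
for n in("scene","top"):
    im=vision.capture(n); cv2.imwrite(f"pics/{n}0.png",im[:,:,::-1]); print(vision.get_calibration(n))
print(telemetry.sense(), arm.tip_reach)
E
```

```text
pics
{'fx': 588.0415445771348, 'fy': 588.0415445771348, 'cx': 324.75951352686053, 'cy': 245.50858496723748, 'k1': -0.02556764791397006, 'rvec': array([ 1.11733937, -2.36292243,  0.99175539]), 'tvec': array([0.17768897, 0.45773509, 0.94043415])}
{'fx': 616.2041755673874, 'fy': 616.2041755673874, 'cx': 319.32366230999133, 'cy': 237.4601812728547, 'k1': -0.15394976822471756, 'rvec': array([ 1.95903625, -2.27156692,  0.23003399]), 'tvec': array([-0.15801866,  0.59169495,  1.16830614])}
{'clock': 0.1, 'q': array([-1.32150951e+00,  4.94138158e-01,  1.34605657e+00, -1.30444105e-05,
        1.30247610e+00, -9.55023121e-02]), 'joint_velocities': array([ 0.00013732, -0.00151294, -0.00120327,  0.00117271,  0.00035936,
        0.00043318]), 'tau': array([ 3.26288544e-03, -8.83587956e+01, -3.84564829e+01, -2.25390004e-04,
        5.25681578e-03,  6.39643781e-05]), 'tcp_pos': array([ 0.21116811, -0.5879097 ,  0.2251535 ]), 'orientation': array([-3.14051819e+00, -9.02958377e-05,  3.44792548e-01]), 'wrist_force': array([ 0.60099252,  0.81009899, -0.24057267]), 'torque': array([-0.01672241, -0.01282355,  0.0134715 ]), 'grasp_force': 0.0, 'opening': 0.08521653583394485} 0.019
```

View pics/scene0.png

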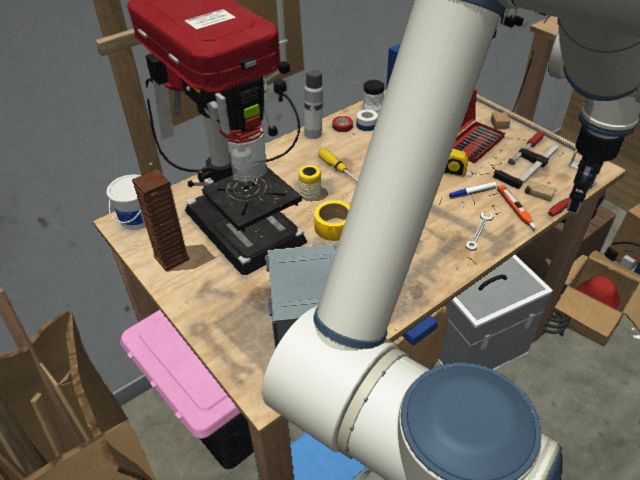

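View pics/top0.png

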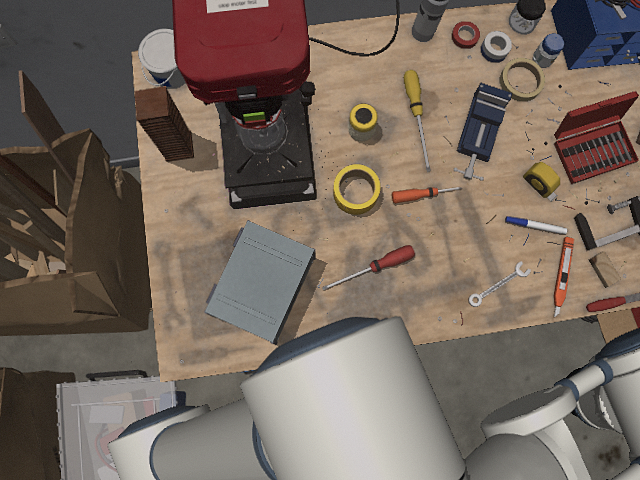

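The top view shows the case lid with corners near (248,221), (315,253), (278,341) and (206,311), and its hole face to the right. The long red screwdriver runs from its tip at (327,288) to its butt at (413,252). The short screwdriver is at (428,194) and the tape at (357,190).

```bash
cat > h.py <<'E'
import numpy as np, cv2
from cell import telemetry, vision, arm
def ray(n,uv):
    c=vision.get_calibration(n); R=cv2.Rodrigues(c['rvec'])[0]
    K=np.array([[c['fx'],0,c['cx']],[0,c['fy'],c['cy']],[0,0,1]])
    p=cv2.undistortPoints(np.array(uv,float).reshape(-1,1,2),K,np.array([c['k1'],0,0,0,0])).reshape(-1,2)
    return -R.T@c['tvec'], np.c_[p,np.ones(len(p))]@R
def onplane(n,uv,z):
    o,d=ray(n,uv); return o+d*((z-o[2])/d[:,2])[:,None]
def proj(n,P):
    c=vision.get_calibration(n)
    K=np.array([[c['fx'],0,c['cx']],[0,c['fy'],c['cy']],[0,0,1]])
    return cv2.projectPoints(np.array(P,float).reshape(-1,1,3),c['rvec'],c['tvec'],K,np.array([c['k1'],0,0,0,0]))[0].reshape(-1,2)
E
python3 - <<'E'
from h import *
np.set_printoptions(precision=4,suppress=True)
im=cv2.imread('pics/top0.png'); print("cam",ray('top',[[0,0]])[0],ray('scene',[[0,0]])[0])
hsv=cv2.cvtColor(im,cv2.COLOR_BGR2HSV)
# lid: bluish grey
m=cv2.inRange(hsv,(85,15,90),(125,90,255)); m[:200]=0;m[360:]=0;m[:,:190]=0;m[:,330:]=0
m=cv2.morphologyEx(m,cv2.MORPH_OPEN,np.ones((5,5)))
c=max(cv2.findContours(m,0,2)[0],key=cv2.contourArea)
r=cv2.approxPolyDP(c,8,True).reshape(-1,2); print("lid",r.tolist())
q=np.array(onplane('top',r,.103)); print(q); print(np.linalg.norm(np.diff(np.r_[q,q[:1]],axis=0),axis=1))
print(cv2.minAreaRect(onplane('top',c.reshape(-1,2),.103)[:,:2].astype(np.float32)))
# red handle
m=cv2.inRange(hsv,(0,130,80),(12,255,255))|cv2.inRange(hsv,(168,130,80),(180,255,255))
m[:235]=0;m[290:]=0;m[:,:340]=0;m[:,430:]=0
ys,xs=np.nonzero(m); P=onplane('top',np.c_[xs,ys],.016)[:,:2]
print(cv2.minAreaRect(P.astype(np.float32)),P.mean(0))
l=cv2.fitLine(P.astype(np.float32),2,0,.01,.01).ravel();print(l)
print("tip",onplane('top',[[327,288]],.004),"butt",onplane('top',[[413,252]],.016))
print("short",onplane('top',[[393,197],[460,188]],.01),"tape",onplane('top',[[357,190]],.048))
crop=im[200:350,190:450]; cv2.imwrite('pics/c1.png',cv2.resize(crop,None,fx=3,fy=3,interpolation=cv2.INTER_CUBIC))
E
```

```text
cam [ 0.3171 -0.2082  1.2634] [-0.1712  0.3536  0.9855]
lid [[249, 296], [255, 302]]
[[ 0.461  -0.0938  0.103 ]
 [ 0.4481 -0.1036  0.103 ]]
[0.0162 0.0162]
((0.45548221468925476, -0.09879759699106216), (0.01139289140701294, 0.013393821194767952), 82.58016967773438)
((0.5060280561447144, -0.38560691475868225), (0.027197804301977158, 0.09504424035549164), 14.605193138122559) [ 0.5073 -0.3916]
[ 0.2644 -0.9644  0.5073 -0.3916]
tip [[ 0.4663 -0.2449  0.004 ]] butt [[ 0.5123 -0.4313  0.016 ]]
short [[ 0.6356 -0.4113  0.01  ]
 [ 0.6346 -0.557   0.01  ]] tape [[ 0.6514 -0.3345  0.048 ]]
```

View pics/c1.png

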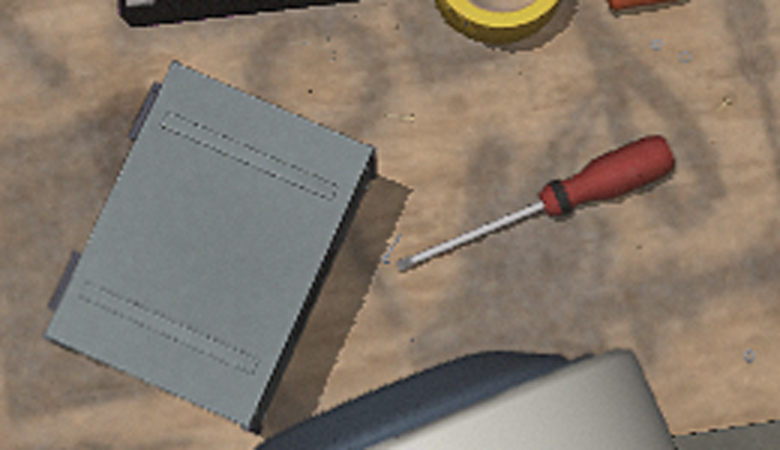

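The crop shows lid corners (174,61), (374,149), (256,429) and (47,336), the screwdriver tip at (404,265), the handle collar at about (560,197) and the butt at (674,152).

Run:
```python
from h import *
np.set_printoptions(precision=4,suppress=True)
u=lambda L:(np.array(L)+.5)/3-.5+[190,200]
q=onplane('top',u([(174,61),(374,149),(256,429),(47,336)]),.103)
print(q, np.linalg.norm(np.diff(np.r_[q,q[:1]],axis=0),axis=1))
A,B,C,D=q[:,:2]
yx=[A-D,B-C]; xs=[A-B,D-C]
for v in yx+xs: print(np.degrees(np.arctan2(v[1],v[0])))
ctr=q.mean(0)[:2]; 
t=onplane('top',u([(404,265)]),.004); s=onplane('top',u([(545,208)]),.012); b=onplane('top',u([(674,152)]),.016)
print("ctr",ctr,"tip",t,s,b)
for P in(s,b): v=(P-t)[0,:2]; print(np.linalg.norm(v),np.degrees(np.arctan2(v[1],v[0])))
```

```text
[[ 0.6079 -0.1097  0.103 ]
 [ 0.5318 -0.2291  0.103 ]
 [ 0.3671 -0.1307  0.103 ]
 [ 0.4433 -0.0078  0.103 ]] [0.1417 0.1918 0.1446 0.1936]
-31.75645431193238
-30.87613170496772
57.479201899510414
58.190870955918875
ctr [ 0.4875 -0.1193] tip [[ 0.4671 -0.2395  0.004 ]] [[ 0.4907 -0.3406  0.012 ]] [[ 0.5153 -0.4346  0.016 ]]
0.10383917564827666 -76.88338877902298
0.20098988717173982 -76.1242079177272
```

Request:
{"method": "arm_command", "body": {"increments": [{"linear": [100, 70, 0], "dr": [0, 0, 30], "jaw": -1}, {"linear": [200, 140, -50], "dr": [0, 0, 60], "jaw": -1}, {"linear": [291, 206, -105], "dr": [0, 0, 84], "jaw": -1}, {"linear": [291, 206, -105], "dr": [0, 0, 84], "jaw": -1}, {"linear": [291, 206, -105], "dr": [0, 0, 84], "jaw": -1}, {"linear": [291, 206, -105], "dr": [0, 0, 84], "jaw": -1}, {"linear": [291, 206, -105], "dr": [0, 0, 84], "jaw": -1}, {"linear": [291, 206, -105], "dr": [0, 0, 84], "jaw": -1}, {"linear": [291, 206, -105], "dr": [0, 0, 84], "jaw": -1}, {"linear": [291, 206, -105], "dr": [0, 0, 84], "jaw": -1}, {"linear": [291, 206, -105], "dr": [0, 0, 84], "jaw": -1}, {"linear": [291, 206, -105], "dr": [0, 0, 84], "jaw": -1}], "squeeze": 60}}

```text
clock: 1.1
tcp_pos: [0.5027, -0.3813, 0.1199]
orientation: [-3.141, -0.001, 1.819]
wrist_force: [0.2, 0.1, -0.1]
opening: 0.0856
grasp_force: 0.0
```

Request:
{"method": "arm_command", "body": {"increments": [{"linear": [-1, -1, -40], "dr": [0, 0, -0.5], "jaw": -1}, {"linear": [-1, -1, -75], "dr": [0, 0, -0.5], "jaw": -1}, {"linear": [-1, -1, -96], "dr": [0, 0, -0.5], "jaw": -1}, {"linear": [-1, -1, -96], "dr": [0, 0, -0.5], "jaw": -1}, {"linear": [-1, -1, -96], "dr": [0, 0, -0.5], "jaw": 0.6}, {"linear": [-1, -1, -96], "dr": [0, 0, -0.5], "jaw": 1}, {"linear": [-1, -1, -96], "dr": [0, 0, -0.5], "jaw": 1}, {"linear": [-1, -1, -96], "dr": [0, 0, -0.5], "jaw": 1}, {"linear": [-1, -1, -96], "dr": [0, 0, -0.5], "jaw": 1}, {"linear": [-1, -1, -96], "dr": [0, 0, -0.5], "jaw": 1}, {"linear": [-1, -1, -96], "dr": [0, 0, -0.5], "jaw": 1}, {"linear": [-1, -1, -96], "dr": [0, 0, -0.5], "jaw": 1}], "squeeze": 60}}

```text
clock: 2.1
tcp_pos: [0.5013, -0.3832, 0.0249]
orientation: [3.141, 0.0, 1.802]
wrist_force: [-0.6, -0.5, 0.0]
opening: 0.0003
grasp_force: 0.0
```

Run:
```python
from h import *
im=vision.capture('top')[:,:,::-1]; s=vision.capture('scene')[:,:,::-1]
cv2.imwrite('pics/p2.png',np.hstack([cv2.resize(im[150:350,250:500],(500,400)),cv2.resize(s,(0,0),fx=.46,fy=.83)[:400]]))
cv2.imwrite('pics/top2.png',im);cv2.imwrite('pics/scene2.png',s)
print(telemetry.sense())
print(proj('top',[[.5013,-.3832,.0249]]),proj('scene',[[.5013,-.3832,.0249]]))
```

```text
Traceback (most recent call last):
ValueError: all the input array dimensions except for the concatenation axis must match exactly, but along dimension 0, the array at index 0 has size 400 and the array at index 1 has size 398
```

Run:
```python
from h import *
im=vision.capture('top')[:,:,::-1]; s=vision.capture('scene')[:,:,::-1]
cv2.imwrite('pics/top2.png',im);cv2.imwrite('pics/scene2.png',s)
cv2.imwrite('pics/p2.png',np.hstack([im[150:400,200:500],s[150:400,200:640]]))
print(proj('top',[[.5013,-.3832,.0249]]),proj('scene',[[.5013,-.3832,.0249]]))
```

```text
[[391.53644227 259.89589035]] [[392.5062175  245.81265379]]
```

View pics/p2.png

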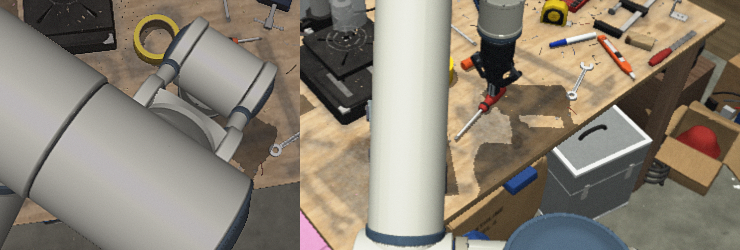

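Run:
```python
from h import *
s=cv2.imread('pics/scene2.png')
cv2.imwrite('pics/c2.png',cv2.resize(s[180:310,330:480],None,fx=4.5,fy=4.5,interpolation=cv2.INTER_CUBIC))
print(proj('scene',[[.4671,-.2395,.004],[.4907,-.3406,.012],[.5153,-.4346,.016],[.5019,-.3823,.016]]))
print(telemetry.sense()['opening'],telemetry.sense()['grasp_force'])
```

```text
[[355.73665479 289.62185218]
 [381.97205964 260.4802959 ]
 [403.68426301 235.81160386]
 [391.79129141 248.56160269]]
3.7968312842692635e-05 0.0
```

View pics/c2.png

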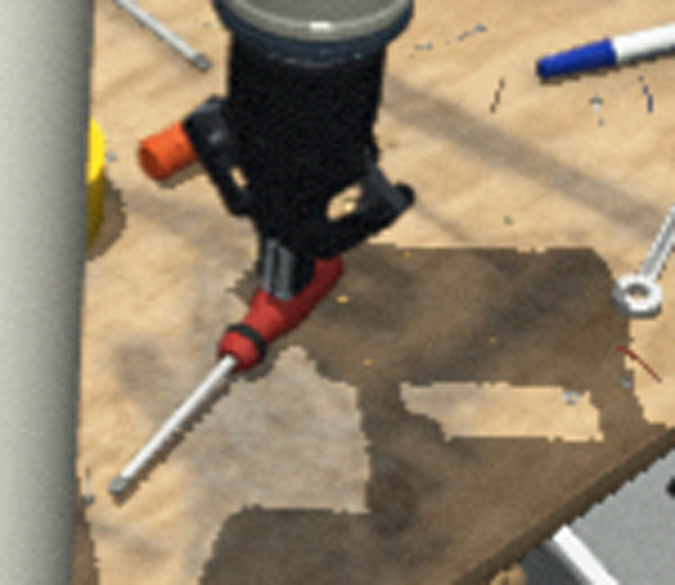

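The screwdriver hasn't moved: its tip is at scene (356,288), as predicted. The shut fingers stand at about scene (393,245), in front of or above the handle, and they hold nothing. I'll raise the hand and check the fingertip height against the projected TCP.

Request:
{"method": "arm_command", "body": {"increments": [{"linear": [0, 0, 35], "dr": [0, 0, 0], "jaw": 1}, {"linear": [0, 0, 70], "dr": [0, 0, 0], "jaw": 1}, {"linear": [0, 0, 80], "dr": [0, 0, 0], "jaw": 1}, {"linear": [0, 0, 80], "dr": [0, 0, 0], "jaw": 1}]}}

```text
clock: 2.63
tcp_pos: [0.5027, -0.3845, 0.1079]
orientation: [3.139, 0.004, 1.802]
wrist_force: [0.0, -0.2, -0.0]
opening: -0.0002
grasp_force: 0.0
```

Run:
```python
from h import *
s=np.ascontiguousarray(vision.capture('scene')[:,:,::-1]); t=telemetry.sense(); p=t['tcp_pos']; print(p,t['opening'])
cv2.imwrite('pics/scene3.png',s)
def big(s,x,y,pts):
    c=cv2.resize(s[y:y+130,x:x+90],None,fx=4,fy=4,interpolation=cv2.INTER_CUBIC)
    for q,col in zip(proj('scene',pts),((0,255,0),(255,0,255))):
        print(q); cv2.circle(c,tuple(int(v) for v in (q-[x,y]+.5)*4),3,col,-1)
    return c
a=big(s,350,150,[p,p-[0,0,.019]])
p0=np.array([.2112,-.5879,.2252]); b=big(cv2.imread('pics/scene0.png'),540,100,[p0,p0-[0,0,.019]])
cv2.imwrite('pics/c3.png',np.hstack([a,b]))
```

```text
[ 0.50190279 -0.38376081  0.10596992] -0.0002166256398335288
[394.97951164 219.66766746]
[394.38039842 225.93411117]
[575.02612324 205.83972093]
[572.35730305 213.05364167]
```

View pics/c3.png

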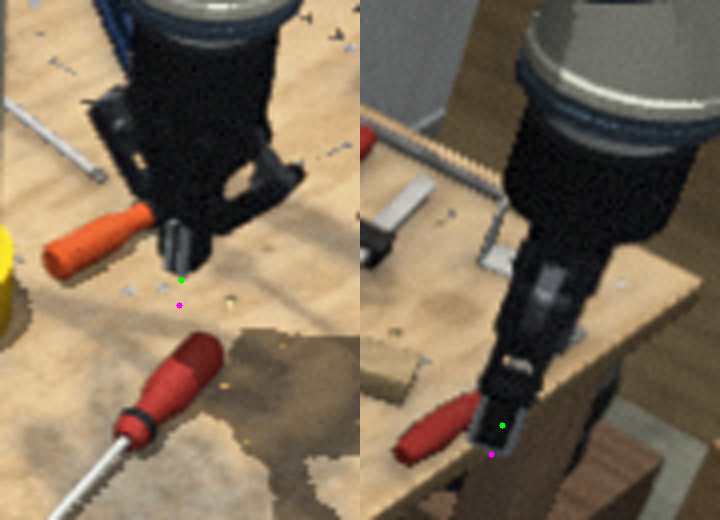

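The left crop shows the shut fingertips level with the projected TCP (green), not 19 mm beyond it. So the real fingertips stand about 20 mm higher than stated. I'll check the start picture for the same offset.

Run:
```python
from h import *
np.set_printoptions(precision=1,suppress=True)
d=np.array([.338,-.941,0])*.0425; p0=np.array([.2112,-.5879,.2252])
for z in(0,.006,.019):
  print(z,[(proj('scene',[p0+k*d-[0,0,z]])[0]-[540,100]+.5)*4+[360,0] for k in(-1,1)])
p=np.array([.5019,-.3838,.106])
for z in(-.01,0,.006,.019): print(z,(proj('scene',[p-[0,0,z]])[0]-[350,150]+.5)*4)
im=cv2.imread('pics/scene3.png')[205:230,385:406]; print(cv2.cvtColor(im,cv2.COLOR_BGR2GRAY)[:,4:18:2])
print(telemetry.sense()['q'],arm.tip_reach,[a for a in dir(arm) if a[0]!='_'])
```

```text
0 [array([480. , 474.2]), array([523.2, 378.7])]
0.006 [array([476.6, 483.4]), array([519.8, 387.8])]
0.019 [array([469.3, 503.1]), array([512.6, 407.4])]
-0.01 [183.3 267.2]
0 [182.  280.6]
0.006 [181.2 288.6]
0.019 [179.6 305.7]
[[ 16  42 115  26  13  12  15]
 [ 25  61  64  47  16  19  15]
 [ 61  51  43  73  39  17  21]
 [ 69  56  45  75  53  13  21]
 [105  68  47  78  48  22  13]
 [105  87  52  76  51  13  17]
 [ 95  86  48  76  43  17  19]
 [109  77  42  79  47  20   8]
 [136  85  44  85  42  17  17]
 [184 104  43  84  29  19  34]
 [197 113  44  89  30  13  86]
 [199 118  44  83  34  34 168]
 [199 128  46  86  47 111 185]
 [198 192 111  90 131 181 183]
 [189 194 187 127 184 197 186]
 [188 180 188 191 198 192 189]
 [190 162 182 193 196 185 184]
 [174 186 188 195 189 178 179]
 [181 180 195 194 189 187 189]
 [183 188 192 195 197 194 191]
 [196 193 191 192 196 197 191]
 [198 198 199 194 194 194 187]
 [184 188 191 189 187 190 184]
 [168 179 186 185 181 183 189]
 [153 163 173 179 177 179 185]]
[-0.7  0.6  1.5 -0.   1.1 -1. ] 0.019 ['IKError', 'hand_in', 'tip_reach']
```

At both poses the fingertips stand about 22 mm less far out than reported: 14 mm above the reported TCP when open and 3 mm above it when shut. I'll use that offset and regrasp lower.

Request:
{"method": "arm_command", "body": {"increments": [{"linear": [0, 0, 0], "dr": [0, 0, 0], "jaw": -1}, {"linear": [0, 0, 0], "dr": [0, 0, 0], "jaw": -1}, {"linear": [0, 0, 0], "dr": [0, 0, 0], "jaw": -1}, {"linear": [0, 0, 0], "dr": [0, 0, 0], "jaw": -1}, {"linear": [0, 0, 0], "dr": [0, 0, 0], "jaw": -1}, {"linear": [0, 0, 0], "dr": [0, 0, 0], "jaw": -1}, {"linear": [0, 0, 0], "dr": [0, 0, 0], "jaw": -1}, {"linear": [0, 0, -35], "dr": [0, 0, 0], "jaw": -1}, {"linear": [0, 0, -65], "dr": [0, 0, 0], "jaw": -1}, {"linear": [0, 0, -65], "dr": [0, 0, 0], "jaw": -1}]}}

```text
clock: 3.52
tcp_pos: [0.499, -0.3812, 0.035]
orientation: [-3.138, -0.006, 1.802]
wrist_force: [-1.5, 1.5, -1.2]
opening: 0.0852
grasp_force: 0.0
```

Request:
{"method": "arm_command", "body": {"increments": [{"linear": [0, 0, -20], "dr": [0, 0, 0], "jaw": -1}, {"linear": [0, 0, -33], "dr": [0, 0, 0], "jaw": -1}, {"linear": [0, 0, -41], "dr": [0, 0, 0], "jaw": -1}, {"linear": [0, 0, -41], "dr": [0, 0, 0], "jaw": -1}, {"linear": [0, 0, -41], "dr": [0, 0, 0], "jaw": -1}]}}

```text
clock: 3.93
tcp_pos: [0.5014, -0.3833, -0.0009]
orientation: [-3.142, -0.0, 1.802]
wrist_force: [-0.1, -0.2, 0.4]
opening: 0.0854
grasp_force: 0.0
```

Request:
{"method": "arm_command", "body": {"increments": [{"linear": [0, 0, 0], "dr": [0, 0, 0], "jaw": 1}, {"linear": [0, 0, 0], "dr": [0, 0, 0], "jaw": 1}, {"linear": [0, 0, 0], "dr": [0, 0, 0], "jaw": 1}, {"linear": [0, 0, 0], "dr": [0, 0, 0], "jaw": 1}, {"linear": [0, 0, 0], "dr": [0, 0, 0], "jaw": 1}, {"linear": [0, 0, 0], "dr": [0, 0, 0], "jaw": 1}, {"linear": [0, 0, 0], "dr": [0, 0, 0], "jaw": 1}, {"linear": [0, 0, 0], "dr": [0, 0, 0], "jaw": 1}], "squeeze": 70}}

```text
clock: 4.6
tcp_pos: [0.5015, -0.3834, -0.0005]
orientation: [3.141, 0.001, 1.802]
wrist_force: [-1.6, 1.3, 11.6]
opening: 0.0268
grasp_force: 68.1
```

Gripped at 27 mm. Next I'll lift, level the tool and back off.

Request:
{"method": "arm_command", "body": {"increments": [{"linear": [0, 0, 15], "dr": [0, 0, 0], "jaw": 1}, {"linear": [-10, -5, 38], "dr": [2, 0.5, 0], "jaw": 1}, {"linear": [-40, 0, 38], "dr": [4.5, 1.1, 0], "jaw": 1}, {"linear": [-75, 10, 38], "dr": [4.5, 1.1, 0], "jaw": 1}, {"linear": [-110, 20, 38], "dr": [4.5, 1.1, 0], "jaw": 1}, {"linear": [-149, 20, 38], "dr": [4.5, 1.1, 0], "jaw": 1}, {"linear": [-149, 20, 38], "dr": [4.5, 1.1, 0], "jaw": 1}, {"linear": [-149, 20, 38], "dr": [4.5, 1.1, 0], "jaw": 1}]}}

```text
clock: 5.27
tcp_pos: [0.3506, -0.3631, 0.037]
orientation: [-3.141, -0.082, 1.8]
wrist_force: [1.3, -0.6, -1.1]
opening: 0.0268
grasp_force: 69.4
```

Request:
{"method": "arm_command", "body": {"increments": [{"linear": [0, 0, 0], "dr": [0, 0, -7], "jaw": 1}, {"linear": [0, 0, 0], "dr": [0, 0, -14], "jaw": 1}, {"linear": [0, 0, 0], "dr": [0, 0, -21], "jaw": 1}, {"linear": [0, 5, 0], "dr": [0, 0, -28], "jaw": 1}, {"linear": [0, 10, 0], "dr": [0, 0, -35], "jaw": 1}, {"linear": [0, 20, 0], "dr": [0, 0, -42], "jaw": 1}, {"linear": [0, 24, 0], "dr": [0, 0, -45], "jaw": 1}, {"linear": [0, 24, 0], "dr": [0, 0, -45], "jaw": 1}, {"linear": [0, 24, 0], "dr": [0, 0, -45], "jaw": 1}, {"linear": [0, 24, 0], "dr": [0, 0, -45], "jaw": 1}]}}

```text
clock: 6.1
tcp_pos: [0.353, -0.3399, 0.0368]
orientation: [3.141, -0.08, 1.02]
wrist_force: [-0.4, 0.2, -1.4]
opening: 0.0264
grasp_force: 69.4
```

Run:
```python
from h import *
im=np.ascontiguousarray(vision.capture('top')[:,:,::-1]); s=np.ascontiguousarray(vision.capture('scene')[:,:,::-1]);t=telemetry.sense()
cv2.imwrite('pics/top4.png',im);cv2.imwrite('pics/scene4.png',s)
p=t['tcp_pos'];print(p,t['orientation'],t['opening'],t['grasp_force'],t['wrist_force'])
q=p+[.524*.148,.852*.148,.016]
print(proj('top',[q,p]),proj('scene',[q,p]))
cv2.imwrite('pics/c4.png',np.hstack([im[180:420,180:500],s[200:440,240:560]]))
```

```text
[ 0.35268965 -0.33978914  0.0367093 ] [-3.14156727 -0.08056985  1.01840207] 0.026545940361747584 69.43728134036064 [-0.49670425 -0.45735697 -0.4319576 ]
[[314.29855707 305.37612417]
 [383.13852568 335.33583929]] [[358.65028538 290.21339637]
 [426.24930155 287.84866377]]
```

View pics/c4.png

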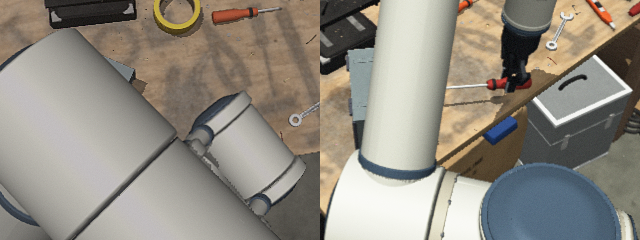

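The scene view shows the handle in the jaws at about (408,283) and the shank running left to (367,287), where the arm hides it. I'll fit the visible shank to check its height and slope.

Run:
```python
from h import *
np.set_printoptions(precision=2,suppress=True)
s=cv2.imread('pics/scene4.png'); g=cv2.cvtColor(s,cv2.COLOR_BGR2GRAY).astype(float); hsv=cv2.cvtColor(s,cv2.COLOR_BGR2HSV)
pts=[]
for x in range(369,404,2):
    m=[(y) for y in range(278,294) if hsv[y,x,1]<45 and g[y,x]>110]
    print(x,m,end=';'); 
    if m: pts.append((x,np.mean(m)))
print()
p=np.array([.3527,-.3398,.0367]); h=np.array([np.cos(1.0184),np.sin(1.0184),0])
for dz in(.010,.016,.022):
  for d in(.048,.08,.12,.148): print(dz,d,proj('scene',[p+h*d+[0,0,dz]]).ravel())
```

```text
369 [286, 287, 288];371 [286, 287, 288];373 [286, 287, 288];375 [286, 287, 288];377 [285, 286, 287, 288];379 [285, 286, 287];381 [285, 286, 287];383 [285, 286, 287];385 [285, 286, 287];387 [285, 286, 287];389 [284, 285, 286, 287];391 [284, 285, 286, 287];393 [284, 285, 286];395 [284, 285, 286];397 [284, 285, 286];399 [284, 285, 286];401 [284, 285, 286];403 [283, 284, 285, 286];
0.01 0.048 [404.81 287.09]
0.01 0.08 [390.09 288.67]
0.01 0.12 [371.59 290.65]
0.01 0.148 [358.57 292.04]
0.016 0.048 [405.05 285.2 ]
0.016 0.08 [390.28 286.78]
0.016 0.12 [371.71 288.76]
0.016 0.148 [358.66 290.16]
0.022 0.048 [405.28 283.3 ]
0.022 0.08 [390.46 284.88]
0.022 0.12 [371.84 286.87]
0.022 0.148 [358.74 288.26]
```

Handle end sits at about z 0.053, and the tip is pitched roughly 2° up. I'll correct that and approach hole b.

Request:
{"method": "arm_command", "body": {"increments": [{"linear": [0, 0, 0], "dr": [-0.9, 0.5, 0], "jaw": 1}, {"linear": [4, 6, 0], "dr": [-1.7, 1, 0], "jaw": 1}, {"linear": [10, 16, 0], "dr": [-1.7, 1, 0], "jaw": 1}, {"linear": [15, 24, 0], "dr": [-1.7, 1, 0], "jaw": 1}, {"linear": [18.5, 30, 0], "dr": [-1.7, 1, 0], "jaw": 1}, {"linear": [18.5, 30, 0], "dr": [-1.7, 1, 0], "jaw": 1}, {"linear": [18.5, 30, 0], "dr": [-1.7, 1, 0], "jaw": 1}, {"linear": [18.5, 30, 0], "dr": [-1.7, 1, 0], "jaw": 1}]}}

```text
clock: 6.87
tcp_pos: [0.3708, -0.3095, 0.0367]
orientation: [3.141, -0.046, 1.017]
wrist_force: [-0.2, 0.3, -0.4]
opening: 0.0269
grasp_force: 69.4
```

Request:
{"method": "arm_command", "body": {"increments": [{"linear": [0.5, 0.9, 0], "dr": [0, 0, 0], "jaw": 1}, {"linear": [1, 1.7, 0], "dr": [0, 0, 0], "jaw": 1}, {"linear": [1.6, 2.6, 0], "dr": [0, 0, 0], "jaw": 1}, {"linear": [2.1, 3.4, 0], "dr": [0, 0, 0], "jaw": 1}, {"linear": [2.1, 3.4, 0], "dr": [0, 0, 0], "jaw": 1}]}}

```text
clock: 7.28
tcp_pos: [0.3729, -0.3057, 0.0367]
orientation: [3.142, -0.046, 1.017]
wrist_force: [-0.0, -0.8, -1.3]
opening: 0.0267
grasp_force: 69.4
```

Request:
{"method": "arm_command", "body": {"increments": [{"linear": [0.5, 0.9, 0], "dr": [0, 0, 0], "jaw": 1}, {"linear": [1, 1.7, 0], "dr": [0, 0, 0], "jaw": 1}, {"linear": [1.6, 2.6, 0], "dr": [0, 0, 0], "jaw": 1}, {"linear": [1.6, 2.6, 0], "dr": [0, 0, 0], "jaw": 1}]}}

```text
clock: 7.62
tcp_pos: [0.3745, -0.3031, 0.0367]
orientation: [3.142, -0.046, 1.017]
wrist_force: [0.4, -0.0, 0.2]
opening: 0.0264
grasp_force: 69.4
```

Request:
{"method": "arm_command", "body": {"increments": [{"linear": [0.5, 0.9, 0], "dr": [0, 0, 0], "jaw": 1}, {"linear": [1, 1.7, 0], "dr": [0, 0, 0], "jaw": 1}, {"linear": [1.6, 2.6, 0], "dr": [0, 0, 0], "jaw": 1}, {"linear": [1.6, 2.6, 0], "dr": [0, 0, 0], "jaw": 1}]}}

```text
clock: 7.95
tcp_pos: [0.3761, -0.3004, 0.0367]
orientation: [-3.142, -0.046, 1.017]
wrist_force: [0.2, 0.2, -0.9]
opening: 0.0263
grasp_force: 69.4
```

Request:
{"method": "arm_command", "body": {"increments": [{"linear": [0.5, 0.9, 0], "dr": [0, 0, 0], "jaw": 1}, {"linear": [1, 1.7, 0], "dr": [0, 0, 0], "jaw": 1}, {"linear": [1.6, 2.6, 0], "dr": [0, 0, 0], "jaw": 1}, {"linear": [1.6, 2.6, 0], "dr": [0, 0, 0], "jaw": 1}]}}

```text
clock: 8.28
tcp_pos: [0.3777, -0.2978, 0.0367]
orientation: [3.142, -0.046, 1.017]
wrist_force: [-0.3, -0.7, -1.4]
opening: 0.0267
grasp_force: 69.4
```

Request:
{"method": "arm_command", "body": {"increments": [{"linear": [0.5, 0.9, 0], "dr": [0, 0, 0], "jaw": 1}, {"linear": [1, 1.7, 0], "dr": [0, 0, 0], "jaw": 1}, {"linear": [1.6, 2.6, 0], "dr": [0, 0, 0], "jaw": 1}, {"linear": [1.6, 2.6, 0], "dr": [0, 0, 0], "jaw": 1}]}}

```text
clock: 8.62
tcp_pos: [0.3793, -0.2952, 0.0367]
orientation: [-3.142, -0.046, 1.017]
wrist_force: [-0.1, -0.2, -0.4]
opening: 0.0269
grasp_force: 69.4
```

Through the face with no contact. I'll go 29 mm deeper, then feel in small steps.

Request:
{"method": "arm_command", "body": {"increments": [{"linear": [2.6, 4.3, 0], "dr": [0, 0, 0], "jaw": 1}, {"linear": [5.3, 8.5, 0], "dr": [0, 0, 0], "jaw": 1}, {"linear": [7.9, 12.8, 0], "dr": [0, 0, 0], "jaw": 1}, {"linear": [10.5, 17, 0], "dr": [0, 0, 0], "jaw": 1}, {"linear": [13.1, 21.3, 0], "dr": [0, 0, 0], "jaw": 1}, {"linear": [15.2, 24.7, 0], "dr": [0, 0, 0], "jaw": 1}, {"linear": [15.2, 24.7, 0], "dr": [0, 0, 0], "jaw": 1}]}}

```text
clock: 9.2
tcp_pos: [0.3948, -0.2699, 0.0367]
orientation: [-3.142, -0.047, 1.018]
wrist_force: [-0.2, -0.1, -1.7]
opening: 0.0268
grasp_force: 69.4
```

Request:
{"method": "arm_command", "body": {"increments": [{"linear": [0.5, 0.9, 0], "dr": [0, 0, 0], "jaw": 1}, {"linear": [1, 1.7, 0], "dr": [0, 0, 0], "jaw": 1}, {"linear": [1.6, 2.6, 0], "dr": [0, 0, 0], "jaw": 1}, {"linear": [1.6, 2.6, 0], "dr": [0, 0, 0], "jaw": 1}]}}

```text
clock: 9.53
tcp_pos: [0.3961, -0.2681, 0.0367]
orientation: [3.141, -0.046, 1.017]
wrist_force: [-0.9, -0.1, -1.1]
opening: 0.027
grasp_force: 69.4
```

Request:
{"method": "arm_command", "body": {"increments": [{"linear": [0.5, 0.9, 0], "dr": [0, 0, 0], "jaw": 1}, {"linear": [1, 1.7, 0], "dr": [0, 0, 0], "jaw": 1}, {"linear": [1, 1.7, 0], "dr": [0, 0, 0], "jaw": 1}]}}

```text
clock: 9.78
tcp_pos: [0.3971, -0.2663, 0.0367]
orientation: [-3.142, -0.046, 1.017]
wrist_force: [0.2, -0.4, -0.9]
opening: 0.0265
grasp_force: 69.4
```

Request:
{"method": "arm_command", "body": {"increments": [{"linear": [0.5, 0.9, 0], "dr": [0, 0, 0], "jaw": 1}, {"linear": [1, 1.7, 0], "dr": [0, 0, 0], "jaw": 1}, {"linear": [1, 1.7, 0], "dr": [0, 0, 0], "jaw": 1}]}}

```text
clock: 10.03
tcp_pos: [0.3981, -0.2646, 0.0367]
orientation: [3.142, -0.046, 1.017]
wrist_force: [0.8, 0.3, -0.0]
opening: 0.0269
grasp_force: 69.4
```

Request:
{"method": "arm_command", "body": {"increments": [{"linear": [0.5, 0.9, 0], "dr": [0, 0, 0], "jaw": 1}, {"linear": [1, 1.7, 0], "dr": [0, 0, 0], "jaw": 1}, {"linear": [1, 1.7, 0], "dr": [0, 0, 0], "jaw": 1}]}}

```text
clock: 10.28
tcp_pos: [0.3991, -0.2629, 0.0367]
orientation: [3.142, -0.046, 1.017]
wrist_force: [0.2, 1.6, -0.7]
opening: 0.0268
grasp_force: 69.4
```

Request:
{"method": "arm_command", "body": {"increments": [{"linear": [0.5, 0.9, 0], "dr": [0, 0, 0], "jaw": 1}, {"linear": [1, 1.7, 0], "dr": [0, 0, 0], "jaw": 1}, {"linear": [1, 1.7, 0], "dr": [0, 0, 0], "jaw": 1}]}}

```text
clock: 10.53
tcp_pos: [0.4001, -0.2612, 0.0367]
orientation: [3.141, -0.046, 1.017]
wrist_force: [-0.1, 0.3, -1.1]
opening: 0.0266
grasp_force: 69.4
```

Request:
{"method": "arm_command", "body": {"increments": [{"linear": [0.5, 0.9, 0], "dr": [0, 0, 0], "jaw": 1}, {"linear": [0.5, 0.9, 0], "dr": [0, 0, 0], "jaw": 1}]}}

```text
clock: 10.7
tcp_pos: [0.4006, -0.2603, 0.0367]
orientation: [3.142, -0.046, 1.017]
wrist_force: [0.1, 0.6, -1.3]
opening: 0.0266
grasp_force: 69.4
```

Request:
{"method": "arm_command", "body": {"increments": [{"linear": [0.5, 0.9, 0], "dr": [0, 0, 0], "jaw": 1}, {"linear": [0.5, 0.9, 0], "dr": [0, 0, 0], "jaw": 1}]}}

```text
clock: 10.87
tcp_pos: [0.4011, -0.2594, 0.0367]
orientation: [3.142, -0.046, 1.017]
wrist_force: [-1.1, 0.2, -0.1]
opening: 0.0269
grasp_force: 69.4
```

Request:
{"method": "arm_command", "body": {"increments": [{"linear": [0.5, 0.9, 0], "dr": [0, 0, 0], "jaw": 1}, {"linear": [0.5, 0.9, 0], "dr": [0, 0, 0], "jaw": 1}]}}

```text
clock: 11.03
tcp_pos: [0.4016, -0.2585, 0.0367]
orientation: [3.142, -0.046, 1.017]
wrist_force: [-0.7, 0.3, -0.5]
opening: 0.0271
grasp_force: 69.4
```

Request:
{"method": "arm_command", "body": {"increments": [{"linear": [0.5, 0.9, 0], "dr": [0, 0, 0], "jaw": 1}, {"linear": [0.5, 0.9, 0], "dr": [0, 0, 0], "jaw": 1}]}}

```text
clock: 11.2
tcp_pos: [0.4021, -0.2576, 0.0367]
orientation: [3.142, -0.046, 1.017]
wrist_force: [-0.5, 0.1, -1.2]
opening: 0.0263
grasp_force: 69.4
```

Request:
{"method": "arm_command", "body": {"increments": [{"linear": [0.5, 0.9, 0], "dr": [0, 0, 0], "jaw": 1}, {"linear": [0.5, 0.9, 0], "dr": [0, 0, 0], "jaw": 1}]}}

```text
clock: 11.37
tcp_pos: [0.4026, -0.2567, 0.0367]
orientation: [3.142, -0.046, 1.017]
wrist_force: [-0.1, -0.1, -0.6]
opening: 0.0264
grasp_force: 69.4
```

Request:
{"method": "arm_command", "body": {"increments": [{"linear": [0.5, 0.9, 0], "dr": [0, 0, 0], "jaw": 1}, {"linear": [0.5, 0.9, 0], "dr": [0, 0, 0], "jaw": 1}]}}

```text
clock: 11.53
tcp_pos: [0.4031, -0.2558, 0.0367]
orientation: [3.142, -0.046, 1.017]
wrist_force: [0.0, -0.3, -0.5]
opening: 0.0266
grasp_force: 69.4
```

Request:
{"method": "arm_command", "body": {"increments": [{"linear": [0.5, 0.9, 0], "dr": [0, 0, 0], "jaw": 1}, {"linear": [0.5, 0.9, 0], "dr": [0, 0, 0], "jaw": 1}]}}

```text
clock: 11.7
tcp_pos: [0.4036, -0.2549, 0.0367]
orientation: [3.142, -0.046, 1.017]
wrist_force: [0.0, 0.3, -1.9]
opening: 0.0267
grasp_force: 69.4
```

Request:
{"method": "arm_command", "body": {"increments": [{"linear": [0.5, 0.9, 0], "dr": [0, 0, 0], "jaw": 1}, {"linear": [0.5, 0.9, 0], "dr": [0, 0, 0], "jaw": 1}]}}

```text
clock: 11.87
tcp_pos: [0.4041, -0.254, 0.0367]
orientation: [3.142, -0.046, 1.017]
wrist_force: [-0.6, 0.1, -0.3]
opening: 0.0266
grasp_force: 69.4
```

Request:
{"method": "arm_command", "body": {"increments": [{"linear": [0.5, 0.9, 0], "dr": [0, 0, 0], "jaw": 1}, {"linear": [0.5, 0.9, 0], "dr": [0, 0, 0], "jaw": 1}]}}

```text
clock: 12.03
tcp_pos: [0.4046, -0.2536, 0.0367]
orientation: [3.141, -0.046, 1.017]
wrist_force: [-2.9, -5.6, -0.6]
opening: 0.0266
grasp_force: 69.3
```

Request:
{"method": "arm_command", "body": {"increments": [{"linear": [0.5, 0.9, 0], "dr": [0, 0, 0], "jaw": 1}, {"linear": [0.5, 0.9, 0], "dr": [0, 0, 0], "jaw": 1}]}}

```text
clock: 12.2
tcp_pos: [0.405, -0.2534, 0.0368]
orientation: [3.14, -0.045, 1.018]
wrist_force: [-7.5, -12.9, -0.2]
opening: 0.0269
grasp_force: 69.2
```

The force is purely axial and rises about 9 N per mm, so this is the solid plate. I'll withdraw and shift to hole a.

Request:
{"method": "arm_command", "body": {"increments": [{"linear": [-3, -5, 0], "dr": [0, 0, 0], "jaw": 1}, {"linear": [-10, -16, 0], "dr": [0, 0, 0], "jaw": 1}, {"linear": [-20, -32, 0], "dr": [0, 0, 0], "jaw": 1}, {"linear": [-30, -49, 0], "dr": [0, 0, 0], "jaw": 1}, {"linear": [-33.6, -54.5, 0], "dr": [0, 0, 0], "jaw": 1}, {"linear": [-33.6, -54.5, 0], "dr": [0, 0, 0], "jaw": 1}, {"linear": [-33.6, -54.5, 0], "dr": [0, 0, 0], "jaw": 1}, {"linear": [-24, -60, 0], "dr": [0, 0, 0], "jaw": 1}, {"linear": [-14.9, -66, 0], "dr": [0, 0, 0], "jaw": 1}, {"linear": [-14.9, -66, 0], "dr": [0, 0, 0], "jaw": 1}, {"linear": [-14.9, -66, 0], "dr": [0, 0, 0], "jaw": 1}, {"linear": [-14.9, -66, 0], "dr": [0, 0, 0], "jaw": 1}]}}

```text
clock: 13.2
tcp_pos: [0.3898, -0.3172, 0.0365]
orientation: [-3.141, -0.047, 1.018]
wrist_force: [-0.4, 0.6, -0.7]
opening: 0.0266
grasp_force: 69.4
```

Request:
{"method": "arm_command", "body": {"increments": [{"linear": [2, 3.5, 0], "dr": [0, 0, 0], "jaw": 1}, {"linear": [4.5, 7.5, 0], "dr": [0, 0, 0], "jaw": 1}, {"linear": [4.5, 7.5, 0], "dr": [0, 0, 0], "jaw": 1}, {"linear": [4.5, 7.5, 0], "dr": [0, 0, 0], "jaw": 1}]}}

```text
clock: 13.53
tcp_pos: [0.3946, -0.3103, 0.0367]
orientation: [-3.141, -0.047, 1.017]
wrist_force: [0.2, 0.1, 0.2]
opening: 0.0268
grasp_force: 69.4
```

Request:
{"method": "arm_command", "body": {"increments": [{"linear": [0.5, 0.9, 0], "dr": [0, 0, 0], "jaw": 1}, {"linear": [1, 1.7, 0], "dr": [0, 0, 0], "jaw": 1}, {"linear": [1.6, 2.6, 0], "dr": [0, 0, 0], "jaw": 1}, {"linear": [1.6, 2.6, 0], "dr": [0, 0, 0], "jaw": 1}]}}

```text
clock: 13.87
tcp_pos: [0.3963, -0.3081, 0.0367]
orientation: [3.142, -0.046, 1.017]
wrist_force: [-0.0, -0.2, -0.2]
opening: 0.0267
grasp_force: 69.4
```

Request:
{"method": "arm_command", "body": {"increments": [{"linear": [0.5, 0.9, 0], "dr": [0, 0, 0], "jaw": 1}, {"linear": [1, 1.7, 0], "dr": [0, 0, 0], "jaw": 1}, {"linear": [1.6, 2.6, 0], "dr": [0, 0, 0], "jaw": 1}, {"linear": [1.6, 2.6, 0], "dr": [0, 0, 0], "jaw": 1}]}}

```text
clock: 14.2
tcp_pos: [0.3979, -0.3054, 0.0367]
orientation: [3.142, -0.046, 1.017]
wrist_force: [0.1, 0.2, -0.5]
opening: 0.0268
grasp_force: 69.4
```

Request:
{"method": "arm_command", "body": {"increments": [{"linear": [0.5, 0.9, 0], "dr": [0, 0, 0], "jaw": 1}, {"linear": [1, 1.7, 0], "dr": [0, 0, 0], "jaw": 1}, {"linear": [1.6, 2.6, 0], "dr": [0, 0, 0], "jaw": 1}, {"linear": [1.6, 2.6, 0], "dr": [0, 0, 0], "jaw": 1}]}}

```text
clock: 14.53
tcp_pos: [0.3995, -0.3028, 0.0367]
orientation: [3.142, -0.046, 1.017]
wrist_force: [0.3, 0.3, -1.0]
opening: 0.0267
grasp_force: 69.4
```

Request:
{"method": "arm_command", "body": {"increments": [{"linear": [2.6, 4.3, 0], "dr": [0, 0, 0], "jaw": 1}, {"linear": [5.3, 8.5, 0], "dr": [0, 0, 0], "jaw": 1}, {"linear": [7.9, 12.8, 0], "dr": [0, 0, 0], "jaw": 1}, {"linear": [10.5, 17, 0], "dr": [0, 0, 0], "jaw": 1}, {"linear": [13.1, 21.3, 0], "dr": [0, 0, 0], "jaw": 1}, {"linear": [15.8, 25.6, 0], "dr": [0, 0, 0], "jaw": 1}, {"linear": [18.4, 29.8, 0], "dr": [0, 0, 0], "jaw": 1}, {"linear": [20.4, 33.2, 0], "dr": [0, 0, 0], "jaw": 1}, {"linear": [20.4, 33.2, 0], "dr": [0, 0, 0], "jaw": 1}, {"linear": [20.4, 33.2, 0], "dr": [0, 0, 0], "jaw": 1}]}}

```text
clock: 15.37
tcp_pos: [0.42, -0.2696, 0.0367]
orientation: [3.141, -0.046, 1.017]
wrist_force: [0.0, 0.2, -0.1]
opening: 0.0265
grasp_force: 69.4
```

Request:
{"method": "arm_command", "body": {"increments": [{"linear": [0.5, 0.9, 0], "dr": [0, 0, 0], "jaw": 1}, {"linear": [1, 1.7, 0], "dr": [0, 0, 0], "jaw": 1}, {"linear": [1.6, 2.6, 0], "dr": [0, 0, 0], "jaw": 1}, {"linear": [1.6, 2.6, 0], "dr": [0, 0, 0], "jaw": 1}]}}

```text
clock: 15.7
tcp_pos: [0.4215, -0.2672, 0.0367]
orientation: [3.142, -0.046, 1.017]
wrist_force: [0.2, 0.6, -0.6]
opening: 0.0265
grasp_force: 69.4
```

Request:
{"method": "arm_command", "body": {"increments": [{"linear": [0.5, 0.9, 0], "dr": [0, 0, 0], "jaw": 1}, {"linear": [1, 1.7, 0], "dr": [0, 0, 0], "jaw": 1}, {"linear": [1, 1.7, 0], "dr": [0, 0, 0], "jaw": 1}]}}

```text
clock: 15.95
tcp_pos: [0.4225, -0.2654, 0.0367]
orientation: [3.141, -0.046, 1.017]
wrist_force: [-0.0, 0.4, -1.2]
opening: 0.0271
grasp_force: 69.4
```

Request:
{"method": "arm_command", "body": {"increments": [{"linear": [0.5, 0.9, 0], "dr": [0, 0, 0], "jaw": 1}, {"linear": [0.5, 0.9, 0], "dr": [0, 0, 0], "jaw": 1}]}}

```text
clock: 16.12
tcp_pos: [0.4229, -0.265, 0.0367]
orientation: [3.141, -0.046, 1.017]
wrist_force: [-2.7, -5.8, -0.1]
opening: 0.027
grasp_force: 69.3
```

Request:
{"method": "arm_command", "body": {"increments": [{"linear": [0.5, 0.9, 0], "dr": [0, 0, 0], "jaw": 1}, {"linear": [0.5, 0.9, 0], "dr": [0, 0, 0], "jaw": 1}]}}

```text
clock: 16.28
tcp_pos: [0.4233, -0.2649, 0.0368]
orientation: [3.14, -0.045, 1.017]
wrist_force: [-9.1, -13.0, -1.5]
opening: 0.0271
grasp_force: 69.2
```

Same solid response, so that leaves hole c.

Request:
{"method": "arm_command", "body": {"increments": [{"linear": [-3, -5, 0], "dr": [0, 0, 0], "jaw": 1}, {"linear": [-10, -16, 0], "dr": [0, 0, 0], "jaw": 1}, {"linear": [-20, -32, 0], "dr": [0, 0, 0], "jaw": 1}, {"linear": [-30, -49, 0], "dr": [0, 0, 0], "jaw": 1}, {"linear": [-33.6, -54.5, 0], "dr": [0, 0, 0], "jaw": 1}, {"linear": [-33.6, -54.5, 0], "dr": [0, 0, 0], "jaw": 1}, {"linear": [-33.6, -54.5, 0], "dr": [0, 0, 0], "jaw": 1}, {"linear": [-52, -43, 0], "dr": [0, 0, 0], "jaw": 1}, {"linear": [-71.1, -31.4, 0], "dr": [0, 0, 0], "jaw": 1}, {"linear": [-71.1, -31.4, 0], "dr": [0, 0, 0], "jaw": 1}, {"linear": [-71.1, -31.4, 0], "dr": [0, 0, 0], "jaw": 1}, {"linear": [-71.1, -31.4, 0], "dr": [0, 0, 0], "jaw": 1}]}}

```text
clock: 17.28
tcp_pos: [0.3532, -0.295, 0.0368]
orientation: [3.141, -0.046, 1.017]
wrist_force: [0.4, -0.3, -1.0]
opening: 0.0272
grasp_force: 69.5
```

Request:
{"method": "arm_command", "body": {"increments": [{"linear": [2, 3.5, 0], "dr": [0, 0, 0], "jaw": 1}, {"linear": [4.5, 7.5, 0], "dr": [0, 0, 0], "jaw": 1}, {"linear": [4.5, 7.5, 0], "dr": [0, 0, 0], "jaw": 1}, {"linear": [4.5, 7.5, 0], "dr": [0, 0, 0], "jaw": 1}]}}

```text
clock: 17.62
tcp_pos: [0.3573, -0.2874, 0.0367]
orientation: [3.141, -0.046, 1.018]
wrist_force: [-0.9, -1.0, -0.9]
opening: 0.0269
grasp_force: 69.5
```

Request:
{"method": "arm_command", "body": {"increments": [{"linear": [0.5, 0.9, 0], "dr": [0, 0, 0], "jaw": 1}, {"linear": [1, 1.7, 0], "dr": [0, 0, 0], "jaw": 1}, {"linear": [1.6, 2.6, 0], "dr": [0, 0, 0], "jaw": 1}, {"linear": [1.6, 2.6, 0], "dr": [0, 0, 0], "jaw": 1}]}}

```text
clock: 17.95
tcp_pos: [0.3585, -0.2849, 0.0367]
orientation: [3.142, -0.046, 1.017]
wrist_force: [-0.5, 0.2, -0.5]
opening: 0.0269
grasp_force: 69.5
```

Request:
{"method": "arm_command", "body": {"increments": [{"linear": [0.5, 0.9, 0], "dr": [0, 0, 0], "jaw": 1}, {"linear": [1, 1.7, 0], "dr": [0, 0, 0], "jaw": 1}, {"linear": [1.6, 2.6, 0], "dr": [0, 0, 0], "jaw": 1}, {"linear": [1.6, 2.6, 0], "dr": [0, 0, 0], "jaw": 1}]}}

```text
clock: 18.28
tcp_pos: [0.3601, -0.2823, 0.0367]
orientation: [3.142, -0.046, 1.017]
wrist_force: [-0.2, -0.6, -1.0]
opening: 0.0268
grasp_force: 69.5
```

Request:
{"method": "arm_command", "body": {"increments": [{"linear": [0.5, 0.9, 0], "dr": [0, 0, 0], "jaw": 1}, {"linear": [1, 1.7, 0], "dr": [0, 0, 0], "jaw": 1}, {"linear": [1.6, 2.6, 0], "dr": [0, 0, 0], "jaw": 1}, {"linear": [1.6, 2.6, 0], "dr": [0, 0, 0], "jaw": 1}]}}

```text
clock: 18.62
tcp_pos: [0.3617, -0.2796, 0.0367]
orientation: [3.142, -0.046, 1.017]
wrist_force: [-0.3, -0.1, -0.1]
opening: 0.0269
grasp_force: 69.5
```

Request:
{"method": "arm_command", "body": {"increments": [{"linear": [2.6, 4.3, 0], "dr": [0, 0, 0], "jaw": 1}, {"linear": [5.3, 8.5, 0], "dr": [0, 0, 0], "jaw": 1}, {"linear": [7.9, 12.8, 0], "dr": [0, 0, 0], "jaw": 1}, {"linear": [10.5, 17, 0], "dr": [0, 0, 0], "jaw": 1}, {"linear": [13.1, 21.3, 0], "dr": [0, 0, 0], "jaw": 1}, {"linear": [15.8, 25.6, 0], "dr": [0, 0, 0], "jaw": 1}, {"linear": [18.4, 29.8, 0], "dr": [0, 0, 0], "jaw": 1}, {"linear": [20.4, 33.2, 0], "dr": [0, 0, 0], "jaw": 1}, {"linear": [20.4, 33.2, 0], "dr": [0, 0, 0], "jaw": 1}, {"linear": [20.4, 33.2, 0], "dr": [0, 0, 0], "jaw": 1}]}}

```text
clock: 19.45
tcp_pos: [0.3821, -0.2464, 0.0367]
orientation: [3.142, -0.046, 1.017]
wrist_force: [0.4, 0.0, -1.2]
opening: 0.0267
grasp_force: 69.5
```

Request:
{"method": "arm_command", "body": {"increments": [{"linear": [0.5, 0.9, 0], "dr": [0, 0, 0], "jaw": 1}, {"linear": [1, 1.7, 0], "dr": [0, 0, 0], "jaw": 1}, {"linear": [1.6, 2.6, 0], "dr": [0, 0, 0], "jaw": 1}, {"linear": [1.6, 2.6, 0], "dr": [0, 0, 0], "jaw": 1}]}}

```text
clock: 19.78
tcp_pos: [0.3837, -0.244, 0.0367]
orientation: [3.142, -0.046, 1.017]
wrist_force: [0.0, -0.4, -0.4]
opening: 0.0265
grasp_force: 69.5
```

Request:
{"method": "arm_command", "body": {"increments": [{"linear": [0.5, 0.9, 0], "dr": [0, 0, 0], "jaw": 1}, {"linear": [1, 1.7, 0], "dr": [0, 0, 0], "jaw": 1}, {"linear": [1, 1.7, 0], "dr": [0, 0, 0], "jaw": 1}]}}

```text
clock: 20.03
tcp_pos: [0.3847, -0.2422, 0.0367]
orientation: [-3.142, -0.046, 1.017]
wrist_force: [-0.7, 0.2, -1.6]
opening: 0.0269
grasp_force: 69.5
```

Request:
{"method": "arm_command", "body": {"increments": [{"linear": [0.5, 0.9, 0], "dr": [0, 0, 0], "jaw": 1}, {"linear": [0.5, 0.9, 0], "dr": [0, 0, 0], "jaw": 1}]}}

```text
clock: 20.2
tcp_pos: [0.3852, -0.2415, 0.0367]
orientation: [3.141, -0.046, 1.017]
wrist_force: [-1.0, -2.2, -0.2]
opening: 0.0265
grasp_force: 69.4
```

Request:
{"method": "arm_command", "body": {"increments": [{"linear": [0.5, 0.9, 0], "dr": [0, 0, 0], "jaw": 1}, {"linear": [0.5, 0.9, 0], "dr": [0, 0, 0], "jaw": 1}]}}

```text
clock: 20.37
tcp_pos: [0.3857, -0.2407, 0.0367]
orientation: [3.141, -0.046, 1.017]
wrist_force: [-2.9, -2.3, -0.1]
opening: 0.0267
grasp_force: 69.4
```

Soft, about 3 N: this is the pad. I'll press in further by small steps.

Request:
{"method": "arm_command", "body": {"increments": [{"linear": [0.5, 0.9, 0], "dr": [0, 0, 0], "jaw": 1}, {"linear": [1, 1.7, 0], "dr": [0, 0, 0], "jaw": 1}, {"linear": [1, 1.7, 0], "dr": [0, 0, 0], "jaw": 1}]}}

```text
clock: 20.62
tcp_pos: [0.3867, -0.239, 0.0367]
orientation: [3.141, -0.046, 1.017]
wrist_force: [-3.1, -4.6, -1.0]
opening: 0.0266
grasp_force: 69.4
```

Request:
{"method": "arm_command", "body": {"increments": [{"linear": [0.5, 0.9, 0], "dr": [0, 0, 0], "jaw": 1}, {"linear": [1, 1.7, 0], "dr": [0, 0, 0], "jaw": 1}, {"linear": [1, 1.7, 0], "dr": [0, 0, 0], "jaw": 1}]}}

```text
clock: 20.87
tcp_pos: [0.3877, -0.2373, 0.0367]
orientation: [3.141, -0.046, 1.017]
wrist_force: [-3.2, -6.0, -1.2]
opening: 0.0271
grasp_force: 69.4
```

Request:
{"method": "arm_command", "body": {"increments": [{"linear": [0.5, 0.9, 0], "dr": [0, 0, 0], "jaw": 1}, {"linear": [1, 1.7, 0], "dr": [0, 0, 0], "jaw": 1}, {"linear": [1, 1.7, 0], "dr": [0, 0, 0], "jaw": 1}]}}

```text
clock: 21.12
tcp_pos: [0.3887, -0.2357, 0.0367]
orientation: [3.141, -0.046, 1.017]
wrist_force: [-3.5, -6.1, -1.6]
opening: 0.0264
grasp_force: 69.4
```

Request:
{"method": "arm_command", "body": {"increments": [{"linear": [0.5, 0.9, 0], "dr": [0, 0, 0], "jaw": 1}, {"linear": [0.5, 0.9, 0], "dr": [0, 0, 0], "jaw": 1}, {"linear": [0.5, 0.9, 0], "dr": [0, 0, 0], "jaw": 1}, {"linear": [0.5, 0.9, 0], "dr": [0, 0, 0], "jaw": 1}, {"linear": [0.5, 0.9, 0], "dr": [0, 0, 0], "jaw": 1}]}}

```text
clock: 21.53
tcp_pos: [0.3892, -0.2349, 0.0367]
orientation: [3.141, -0.046, 1.017]
wrist_force: [-4.3, -7.1, -1.9]
opening: 0.0269
grasp_force: 69.4
```

Run:
```python
from h import *
im=vision.capture('top')[:,:,::-1]; s=vision.capture('scene')[:,:,::-1]
cv2.imwrite('pics/c5.png',np.hstack([im[180:420,180:500],s[180:420,220:540]]))
```

```text
(no output)
```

View pics/c5.png

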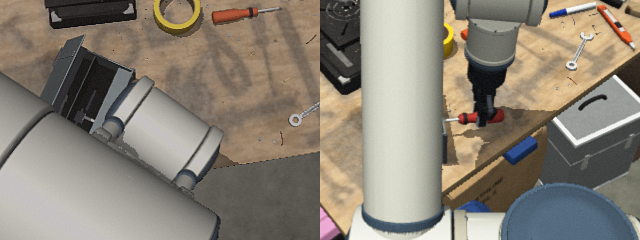

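The top crop shows the lid standing open at about (85,85). I'll withdraw, turn back and lay the tool at its old place.

Request:
{"method": "arm_command", "body": {"increments": [{"linear": [-8, -13, 0], "dr": [0, 0, 0], "jaw": 1}, {"linear": [-21, -34, 0], "dr": [0, 0, 0], "jaw": 1}, {"linear": [-34, -55, 0], "dr": [0, 0, 0], "jaw": 1}, {"linear": [-47, -76.5, 0], "dr": [0, 0, 0], "jaw": 1}, {"linear": [-47, -76.5, 0], "dr": [0, 0, 0], "jaw": 1}, {"linear": [-47, -76.5, 0], "dr": [0, 0, 0], "jaw": 1}, {"linear": [-47, -76.5, 0], "dr": [0, 0, 0], "jaw": 1}]}}

```text
clock: 22.22
tcp_pos: [0.3421, -0.3105, 0.0366]
orientation: [-3.141, -0.047, 1.016]
wrist_force: [-0.1, 0.9, -0.8]
opening: 0.0267
grasp_force: 69.5
```

Request:
{"method": "arm_command", "body": {"increments": [{"linear": [0, -5, 10], "dr": [0, 0, 7], "jaw": 1}, {"linear": [0, -10, 10], "dr": [0, 0, 14], "jaw": 1}, {"linear": [0, -20, 10], "dr": [0, 0, 21], "jaw": 1}, {"linear": [0, -30, 10], "dr": [0, 0, 28], "jaw": 1}, {"linear": [0, -40, 10], "dr": [0, 0, 35], "jaw": 1}, {"linear": [20, -60, 10], "dr": [0, 0, 42], "jaw": 1}, {"linear": [50, -75, 10], "dr": [0, 0, 45], "jaw": 1}, {"linear": [85, -78, 10], "dr": [0, 0, 45], "jaw": 1}, {"linear": [120, -78, 10], "dr": [0, 0, 45], "jaw": 1}, {"linear": [159, -78, 10], "dr": [0, 0, 45], "jaw": 1}, {"linear": [159, -78, 10], "dr": [0, 0, 45], "jaw": 1}, {"linear": [159, -78, 10], "dr": [0, 0, 45], "jaw": 1}]}}

```text
clock: 23.22
tcp_pos: [0.5034, -0.3873, 0.0462]
orientation: [3.141, -0.046, 1.806]
wrist_force: [-0.4, 0.3, -2.5]
opening: 0.0269
grasp_force: 69.5
```

Request:
{"method": "arm_command", "body": {"increments": [{"linear": [0, 0, 0], "dr": [-2.5, -0.6, 0], "jaw": 1}, {"linear": [0, 0, -15], "dr": [-2.5, -0.6, 0], "jaw": 1}, {"linear": [0, 0, -30], "dr": [-2.5, -0.6, 0], "jaw": 1}, {"linear": [0, 0, -40], "dr": [-2.5, -0.6, 0], "jaw": 1}, {"linear": [0, 0, -43], "dr": [-2.5, -0.6, 0], "jaw": 1}, {"linear": [0, 0, -43], "dr": [-2.5, -0.6, 0], "jaw": 1}, {"linear": [0, 0, -43], "dr": [-2.5, -0.6, 0], "jaw": 1}]}}

```text
clock: 23.8
tcp_pos: [0.5011, -0.389, 0.004]
orientation: [3.141, -0.002, 1.802]
wrist_force: [0.6, -0.5, -0.8]
opening: 0.0263
grasp_force: 69.5
```

Request:
{"method": "arm_command", "body": {"increments": [{"linear": [0, 0, -2], "dr": [0, 0, 0], "jaw": 1}, {"linear": [0, 0, -3], "dr": [0, 0, 0], "jaw": 1}, {"linear": [0, 0, -3], "dr": [0, 0, 0], "jaw": 1}]}}

```text
clock: 24.05
tcp_pos: [0.5012, -0.3892, 0.0009]
orientation: [3.141, -0.001, 1.802]
wrist_force: [-0.2, 0.0, -1.4]
opening: 0.0265
grasp_force: 69.5
```

Request:
{"method": "arm_command", "body": {"increments": [{"linear": [0, 0, 0], "dr": [0, 0, 0], "jaw": 0.2}, {"linear": [0, 0, 0], "dr": [0, 0, 0], "jaw": 0}, {"linear": [0, 0, 0], "dr": [0, 0, 0], "jaw": -1}, {"linear": [0, 0, 0], "dr": [0, 0, 0], "jaw": -1}, {"linear": [0, 0, 0], "dr": [0, 0, 0], "jaw": -1}, {"linear": [0, 0, 0], "dr": [0, 0, 0], "jaw": -1}, {"linear": [0, 0, 0], "dr": [0, 0, 0], "jaw": -1}, {"linear": [0, 0, 20], "dr": [0, 0, 0], "jaw": -1}, {"linear": [0, 0, 50], "dr": [0, 0, 0], "jaw": -1}, {"linear": [0, 0, 90], "dr": [0, 0, 0], "jaw": -1}, {"linear": [0, 0, 130], "dr": [0, 0, 0], "jaw": -1}, {"linear": [0, 0, 130], "dr": [0, 0, 0], "jaw": -1}]}}

```text
clock: 25.05
tcp_pos: [0.5039, -0.3914, 0.1383]
orientation: [3.136, 0.007, 1.802]
wrist_force: [1.6, -1.7, 0.7]
opening: 0.085
grasp_force: 0.0
```

Request:
{"method": "arm_command", "body": {"increments": [{"linear": [-40, -30, 20], "dr": [0, 0, 0], "jaw": -1}, {"linear": [-80, -60, 40], "dr": [0, 0, 0], "jaw": -1}, {"linear": [-120, -90, 40], "dr": [0, 0, 0], "jaw": -1}, {"linear": [-150, -120, 40], "dr": [0, 0, 0], "jaw": -1}, {"linear": [-180, -150, 40], "dr": [0, 0, 0], "jaw": -1}, {"linear": [-210, -180, 40], "dr": [0, 0, 0], "jaw": -1}, {"linear": [-210, -180, 40], "dr": [0, 0, 0], "jaw": -1}, {"linear": [-210, -180, 40], "dr": [0, 0, 0], "jaw": -1}, {"linear": [-210, -180, 40], "dr": [0, 0, 0], "jaw": -1}]}}

```text
clock: 25.8
tcp_pos: [0.2896, -0.5701, 0.1705]
orientation: [3.141, -0.002, 1.799]
wrist_force: [0.7, 0.7, -0.7]
opening: 0.0856
grasp_force: 0.0
```

Run:
```python
from h import *
im=vision.capture('top')[:,:,::-1]; s=vision.capture('scene')[:,:,::-1]
cv2.imwrite('pics/c6.png',np.hstack([im[150:420,180:500],s[150:420,220:540]]))
```

```text
(no output)
```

View pics/c6.png

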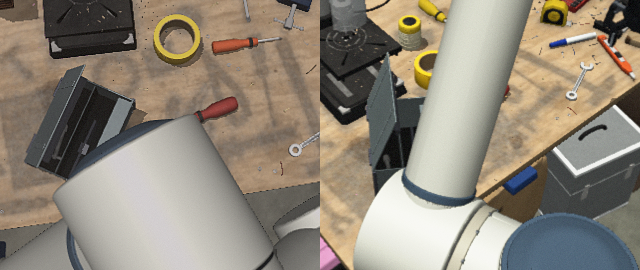

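The top crop shows the lid standing open at about (60,120), the screwdriver handle lying flat at about (218,107), and the tape and short screwdriver where they were. I'm handing in.

```bash
python3 -c "
from cell import arm; print(arm.hand_in())"
```

```text
the job is handed in; nothing more can be done
None
```

The release pad was behind hole c: pressing it sprang the lid open, and I then laid the screwdriver back on the bench clear of the case and handed in at about 26 s, though hand-in returned no verdict.

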